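Empty the parts feeder into the bin and put it on the scale

ROBOT

A 6-joint arm with a two-finger parallel gripper is mounted at the origin on the work surface. World frame = base frame: x ahead of the robot, y to its left, z up, the work surface at z = 0. Lengths are in m, angles in rad, forces in N, time in s.
With the tool pointing down it reaches from about 0.375 to 0.975 m from the base axis. Payload 3.8 kg.
Tool frame: the origin (TCP) lies at the very end of the fingers, on their centre line; the grasp point (between the pads) lies 19 mm behind it (bot.pinch_z is the distance from the TCP to the grasp point, in m); x points along the fingers, y is the direction in which the jaws open and shut, and the axes are right-handed (so a half turn about x gives the same grasp; the last joint's range is limited). The gripper opens to 85 mm and grips with 20 to 120 N. Pads are 22 mm wide; open, the fingers measure 114 mm over their backs; the gripper's body (76 mm by 85 mm) begins 54 mm behind the grasp point. The pads swing forward as they close: fully open they stand 13 mm farther back than shut.
Start: joints at [-1.249, 0.264, 1.604, -0, 1.274, -0.037], TCP at [0.237, -0.632, 0.231] pointing down, gripper open.
Joint ranges: [-2.63, 2.63], [-0.94, 2.18], [0.31, 2.57], [-1.31, 4.45], [0, 2.66], [-2.55, 2.55]. Speed limits (rad/s): [2.57, 2.57, 3.14, 3.14, 3.14, 3.14].

INTERFACE

Orientations are given as a rotation vector (axis times angle).
In Python, from workcell import monitor, imaging, finish_job, bot gives the robot as it stands.
- The arm moves only by the tool jog_arm, never from a script. Its argument "rows" is a list of rows, each a list of 7 numbers: the shift along the tool's x, y, z in m, then the turn, a rotation vector about the tool's x, y, z in rad, then the opening in per cent of the stroke, from 0 (shut) to 100 (fully open). A call has 1 to 20 rows; each row is the pose to reach, as a shift and turn from the pose measured when the call began, along the tool's axes at that moment; what a row does not reach only later rows make up. A row lasts 1/10 s, in which the tool goes at most 50 mm and 8.59 degrees, less where a joint would pass 70% of its speed; a pose out of reach is approached as far as the arm can. A call with a gripper value outside its range is refused whole. The fingers move at their own pace and stop on an object; "force" is the grip in N (left out, the last holds). Time passes only in rows, so rows that repeat a pose let the fingers close. It gives the time, the measured TCP pose, the force and the opening at its end, in the units of the state.
- monitor.read_state(): the state, without advancing time (a new reading comes with each control period).
- imaging.read_camera(name): name is "scene" or "top" or "wrist"; returns the picture (400x640x3 uint8, blue, green, red); there is no depth.
- imaging.camera_params(name): a dict with "fx", "fy", "cx", "cy" (pixels), "k1" (the pictures are not rectified: a ray, as slopes to the right and down, at radius r is drawn at 1 + k1 r^2 times it, then the intrinsics apply), "T" (4x4, takes a point from camera to world coordinates); the wrist camera has in their place "T_tool_cam" (4x4, takes a point from camera to tool coordinates, whose origin is the TCP and whose axes are the tool frame's). Camera axes: x right, y down, z forward; pixel columns grow to the right and rows downward; lengths in m; the calibration is good to about 2 mm. A picture is of the moment at which its call begins: read the wrist's pose just before it. camera_params takes no time and is no camera call.
- finish_job(): hands the job in, once; it reports no verdict.
The state is a dict: "time": time; "q": joint angles; "joint_vel": joint speeds; "joint_torque": joint torques, N m; "tool_pos": TCP position; "tcp_rot": TCP orientation; "wrist_force": force on the tool from outside, world axes, zero at the start; "torque": the same for the moment, N m; "width": opening from 0.0 (shut) to 1.0 (fully open).
Only numpy, scipy, OpenCV 4.12 (cv2) and the standard library are available. Lean on these libraries where they do the work, as an engineer would, in place of code of your own. Each camera call takes 0.05 s, during which the arm holds its last target. There are 200 camera calls.

TASK

Pull the green feeder's bottom-hinged front door all the way down, then pick up the blue bin by its black tab and hold it in the feeder's bay under the chute, pushing the yellow press bar well back with it so that the gate drops and all four plastic blanks slide down into the bin and none drops beside it. Set the bin with the blanks gently and upright on the middle of the scale's steel pan and let go, then push the feeder door back up until it is fully shut. Leave the other things on the bench where they are.

Things in the scene. Friction and masses are not known exactly. Their poses are not given: they have to be found in the camera images.
- feeder: Fixed dark-green feeder, 260 deep, 220 wide, 280 high at the rear. Origin: on the table under the middle of its front edge; x to its rear, y to its left. Between its side cheeks (inner faces y +-100, tops 150 high) lies a bay, floor 30 high, shut in front by the door. Above it an open chute (54 wide, tilted 30 degrees) slopes down to the front; blanks wait on it behind a red gate.
- chute_lip (a point): Middle of the chute floor's lower end: 50 behind the feeder's front edge, 175 above the table. The chute's underside is 6 lower here and rises to the rear. Blanks leave here at up to 0.9 m/s and land up to about 90 in front of the lip.
- press_face (a point): Centre of the front face of the yellow press bar, 150 wide (y) x 36 high (from 104 to 140 above the table), under the chute; at rest its face is 65 behind the feeder's front edge (15 behind the lip). Axes as the feeder's.
- press_bar (a joint): How far the press bar is pushed straight back (feeder +x): 0 at rest to 0.045 m at its stop; sprung, 2 N to 5 N. Pushing it 0.030 m or more sinks the red gate clear of the chute, so the blanks slide off; the gate rises again when the bar is let go.
- door (a joint): Angle of the feeder's front door about its bottom hinge: 0 shut (upright) to 1.4 rad fully down (top towards the robot, nearly level). The hinge is stiff and the door stays where it is left; about 5 N at the handle moves it. Panel 196 wide, 100 high, 12 thick.
- door_handle (a point): Middle of the round steel bar (10 thick, 100 long along y) of the bow handle that stands up from the door's top edge. It lies 155 from the hinge axis and 8 in front of it; 48 free between bar and panel edge. Shut: 185 above the table; fully down: about 48 above the table and 155 in front of the hinge.
- door_hinge (a point): Middle of the door's hinge axis (along feeder y), at the feeder's front edge, 30 above the table; this point turns with the door.
- bin: Loose blue open bin, 150 long (x) x 110 wide (y) x 60 high, walls and floor 4 thick, about 160 g. Origin: centre of its underside; x points from the tab to the far end. The black upright grip tab stands 30 outside its -x end: 12 thick (x), 44 wide (y), centre at x = -105, top 105 above the bin's underside (45 above the rim).
- bin_tab (a point): Grip point in the bin's tab, at x = -105, y = 0, 90 above the bin's underside (15 below the tab's top).
- bin_in (a point): Centre of the bin's inner floor.
- scale: Fixed white counting scale, 200 x 200, with a low display panel on its -x side. Origin under the middle of the pan.
- scale_pan (a point): Middle of the top of the scale's flat steel pan, 190 (x) x 200 (y), 50 above the table. Axes as the scale's.
- blank1: Orange moulded plastic blank, 28 x 32 x 18, about 18 g, number 1 up from the gate on the chute at the start. Origin: centre of its underside.
- blank2: Light blue moulded plastic blank, 28 x 32 x 18, about 18 g, number 2 up from the gate on the chute at the start. Origin: centre of its underside.
- blank3: Pink moulded plastic blank, 28 x 32 x 18, about 18 g, number 3 up from the gate on the chute at the start. Origin: centre of its underside.
- blank4: Lime green moulded plastic blank, 28 x 32 x 18, about 18 g, number 4 up from the gate on the chute at the start. Origin: centre of its underside.
- ink_can: Bystander: steel can, 70 across, 85 high.
- solvent: Bystander: amber bottle, 64 across, 150 high.
- mug: Bystander: blue mug, 80 across, 90 high.
- print_pad: Bystander: pink domed printing pad, 68 across, 56 high.
- tape: Bystander: yellow ring of tape lying flat, 92 across, 24 high.
- spatula: Bystander: ink spatula lying flat, 190 long.
- carton: Bystander: cardboard box, 90 x 60 x 50.

How it is judged:
On the way, in this order (a step that is already met when the one before it is completed fails the run):
1. the feeder door is pulled all the way down (1.25 rad or more) (value of joint door above 1.25 rad), for 0.2 s.
2. the bin is held by the gripper, lifted at least 40 mm off the table (contact force between bin and the fingers above 1 N and height (world z) of bin above 0.04 m), for 0.2 s.
3. with the bin still held in the air, all four blanks are in it (all of step 2 and x of blank1 in the frame of bin between -0.075 and 0.075 m and y of blank1 in the frame of bin between -0.055 and 0.055 m and z of blank1 in the frame of bin between 0 and 0.08 m and x of blank2 in the frame of bin between -0.075 and 0.075 m and y of blank2 in the frame of bin between -0.055 and 0.055 m and z of blank2 in the frame of bin between 0 and 0.08 m and x of blank3 in the frame of bin between -0.075 and 0.075 m and y of blank3 in the frame of bin between -0.055 and 0.055 m and z of blank3 in the frame of bin between 0 and 0.08 m and x of blank4 in the frame of bin between -0.075 and 0.075 m and y of blank4 in the frame of bin between -0.055 and 0.055 m and z of blank4 in the frame of bin between 0 and 0.08 m), for 0.2 s.
4. the bin stands on the scale's pan, let go, with the blanks in it (horizontal distance between bin and scale_pan below 0.035 m and z of bin in the frame of scale_pan between -0.008 and 0.012 m and angle between bin's own z axis and vertical below 0.08 rad and linear speed of bin below 0.02 m/s and contact force between bin and the fingers below 0.1 N and x of blank1 in the frame of bin between -0.075 and 0.075 m and y of blank1 in the frame of bin between -0.055 and 0.055 m and z of blank1 in the frame of bin between 0 and 0.08 m and x of blank2 in the frame of bin between -0.075 and 0.075 m and y of blank2 in the frame of bin between -0.055 and 0.055 m and z of blank2 in the frame of bin between 0 and 0.08 m and x of blank3 in the frame of bin between -0.075 and 0.075 m and y of blank3 in the frame of bin between -0.055 and 0.055 m and z of blank3 in the frame of bin between 0 and 0.08 m and x of blank4 in the frame of bin between -0.075 and 0.075 m and y of blank4 in the frame of bin between -0.055 and 0.055 m and z of blank4 in the frame of bin between 0 and 0.08 m), for 0.2 s.
At the end, for the whole second after the job is handed in: The feeder door is shut (within 0.06 rad), the bin stands upright (within 0.08 rad), still and released on the scale's pan with its centre within 35 mm of the pan's middle, and all four blanks are inside the bin (all of step 4 and value of joint door below 0.06 rad); the robot touches nothing.
It fails at once if a blank drops beside the bin: lower than 120 mm above the table and more than 115 mm from the middle of the bin's inner floor ((height (world z) of blank1 below 0.12 m and distance between blank1 and bin_in above 0.115 m) or (height (world z) of blank2 below 0.12 m and distance between blank2 and bin_in above 0.115 m) or (height (world z) of blank3 below 0.12 m and distance between blank3 and bin_in above 0.115 m) or (height (world z) of blank4 below 0.12 m and distance between blank4 and bin_in above 0.115 m)).
It fails at once if the bin is dropped or thrown (moves faster than 0.5 m/s out of the gripper's hold) (linear speed of bin above 0.5 m/s and contact force between bin and the fingers below 0.1 N).
It fails at once if another thing on the bench is moved more than 30 mm (distance of any of ink_can, solvent, mug, print_pad, tape, spatula, carton from where it was at the start of the episode above 0.03 m).
It also fails if it takes over 72 s, if anything falls off the work surface, if the arm or the gripper's body presses on something with over 40 N, if the wrist force passes 120 N, or if a joint passes its speed limit or range.

## Working session

There is one attempt and no reset: what is moved stays moved. The work goes in short steps, Python scripts to look and compute and a tool call to move; the robot and the scene stay as the last step left them, time stands still between calls to the robot, and variables do not carry over. Pictures are saved under pics/ and viewed, about 8 in all and at most 12, crops included, and the job is handed in when it is done.

Besides the shell and the picture viewer there is one more tool, called after "Emit:" as name(argument=value, ...), one argument or row to a line, values as JSON. jog_arm: Moves the arm, as the interface text tells. Its arguments: {"type":"object","properties":{"rows":{"type":"array","items":{"type":"array","items":{"type":"number"}}},"force":{"type":"number"}},"required":["rows"]}

```bash
ls; mkdir -p pics
python3 - <<'E'
from workcell import monitor, imaging, bot
import cv2,numpy as np
s=monitor.read_state();print(s)
for n in("scene","top"):
    im=imaging.read_camera(n);cv2.imwrite(f"pics/{n}0.png",im)
    p=imaging.camera_params(n);print(n,p)
print(imaging.camera_params("wrist"))
E
```

```text
pics
{'time': 0.0, 'q': array([-1.24887511e+00,  2.64791789e-01,  1.60538167e+00, -4.64589130e-06,
        1.27369202e+00, -3.68997852e-02]), 'joint_vel': array([ 6.08951271e-04,  9.42208713e-04, -1.61432599e-03, -1.63682325e-04,
       -4.55187300e-04, -7.74688707e-06]), 'joint_torque': array([ 1.94292275e-03, -5.15111518e+01, -3.67313755e+01,  2.41291309e-04,
        1.28470862e-02, -1.79874411e-05]), 'tool_pos': array([ 0.23680502, -0.63131559,  0.22993185]), 'tcp_rot': array([ 2.02650321,  0.36990686, -2.02717722]), 'wrist_force': array([ 0.11949333, -0.4609967 ,  0.12601308]), 'torque': array([-0.01185838,  0.00787284,  0.05391107]), 'width': 1.0020545358374056}
scene {'fx': 442.3981327784659, 'fy': 442.3981327784659, 'cx': 316.12019274684303, 'cy': 204.52057049010992, 'k1': -0.06744101825592612, 'T': array([[ 0.04578497,  0.6018925 , -0.79726354,  2.03261683],
       [ 0.99894046, -0.03130717,  0.03373152, -0.04043458],
       [-0.00465731, -0.79796321, -0.60268817,  1.27834914],
       [ 0.        ,  0.        ,  0.        ,  1.        ]])}
top {'fx': 398.41177587977796, 'fy':
[... 231 characters left out ...]
-1.50032821e-02,
         2.66599275e-02],
       [ 4.27400738e-04, -2.02635322e-01, -9.79254177e-01,
         1.42721344e+00],
       [ 0.00000000e+00,  0.00000000e+00,  0.00000000e+00,
         1.00000000e+00]])}
{'fx': 346.48842920932043, 'fy': 346.48842920932043, 'cx': 318.4628745480934, 'cy': 199.706358697856, 'k1': -0.05255002350156276, 'T_tool_cam': array([[ 1.07788568e-04, -2.63661781e-01,  9.64615184e-01,
        -1.42965926e-01],
       [ 9.99999857e-01, -4.77258822e-04, -2.42193434e-04,
        -9.79260675e-04],
       [ 5.24228259e-04,  9.64615072e-01,  2.63661692e-01,
        -6.69883719e-02],
       [ 0.00000000e+00,  0.00000000e+00,  0.00000000e+00,
         1.00000000e+00]])}
```

View pics/top0.png

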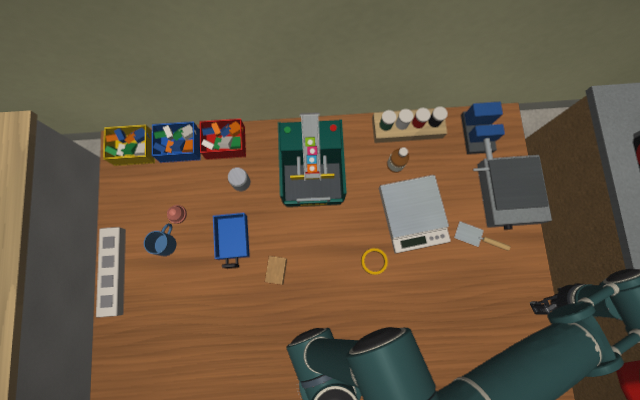

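View pics/scene0.png

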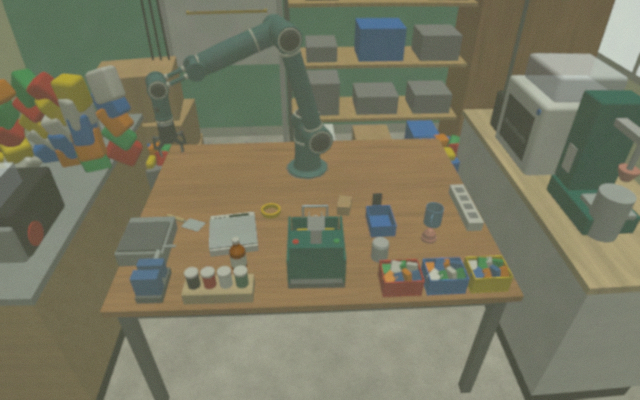

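The top view shows the feeder (front edge near (312,205)), the bin (231,238) with its tab at (230,264), and the scale pan at (414,208). The tape is at (374,261) and the carton at (276,270). I'll enlarge this area to get accurate corners.

```bash
cat > h.py <<'E'
import numpy as np,cv2
from scipy.spatial.transform import Rotation as R
from workcell import monitor, imaging, bot
def cam(name,s=None):
    p=imaging.camera_params(name)
    if name=="wrist":
        s=s or monitor.read_state();T=np.eye(4);T[:3,:3]=R.from_rotvec(s['tcp_rot']).as_matrix();T[:3,3]=s['tool_pos'];T=T@p['T_tool_cam']
    else:T=p['T']
    return p,T
def K(p):return np.array([[p['fx'],0,p['cx']],[0,p['fy'],p['cy']],[0,0,1]]),np.array([p['k1'],0,0,0.])
def cast(pt,z,c):
    p,T=c;k,d=K(p)
    u=cv2.undistortPoints(np.array(pt,float).reshape(-1,1,2),k,d).reshape(-1,2)
    r=np.c_[u,np.ones(len(u))]@T[:3,:3].T;o=T[:3,3]
    return o+r*((z-o[2])/r[:,2])[:,None]
def proj(P,c):
    p,T=c;k,d=K(p);W=np.linalg.inv(T)
    return cv2.projectPoints(np.array(P,float).reshape(-1,3),cv2.Rodrigues(W[:3,:3])[0],W[:3,3],k,d)[0].reshape(-1,2)
def shot(n):
    s=monitor.read_state();return imaging.read_camera(n),cam(n,s)
E
python3 - <<'E'
from h import *
im=cv2.imread('pics/top0.png');c=cam('top');hsv=cv2.cvtColor(im,cv2.COLOR_BGR2HSV)
# bin blue
m=cv2.inRange(hsv,(100,120,60),(125,255,255));m[:200]=0;m[:,:200]=0;m[:,262:]=0
cn=max(cv2.findContours(m,0,2)[0],key=cv2.contourArea);r=cv2.minAreaRect(cn);b=cv2.boxPoints(r)
print('bin',b,'\n',cast(b,.06,c).round(4),cast([r[0]],.06,c))
# scale pan
m=cv2.inRange(hsv,(0,0,95),(180,60,255));m[:165]=0;m[:,:370]=0;m[260:]=0;m[:,455:]=0
print(hsv[205,410],hsv[240,395])
cn=max(cv2.findContours(m,0,2)[0],key=cv2.contourArea);r=cv2.minAreaRect(cn);b=cv2.boxPoints(r);print('scale',b,'\n',cast(b,.05,c).round(4))
cv2.imwrite('pics/topc.png',cv2.resize(im[110:280,200:460],None,fx=3,fy=3,interpolation=2))
E
```

```text
bin [[211.4161  215.11732]
 [244.86221 212.63985]
 [248.09003 256.21558]
 [214.64392 258.69305]] 
 [[0.585  0.3742 0.06  ]
 [0.5854 0.2578 0.06  ]
 [0.4335 0.2522 0.06  ]
 [0.4334 0.366  0.06  ]] [[0.50850101 0.31256602 0.06      ]]
[ 98  13 158] [ 19  27 201]
scale [[378.17654 185.70586]
 [434.88242 171.5294 ]
 [452.17654 240.70589]
 [395.47067 254.88234]] 
 [[ 0.6508 -0.2177  0.05  ]
 [ 0.6884 -0.4259  0.05  ]
 [ 0.4371 -0.4527  0.05  ]
 [ 0.4025 -0.2517  0.05  ]]
```

View pics/topc.png

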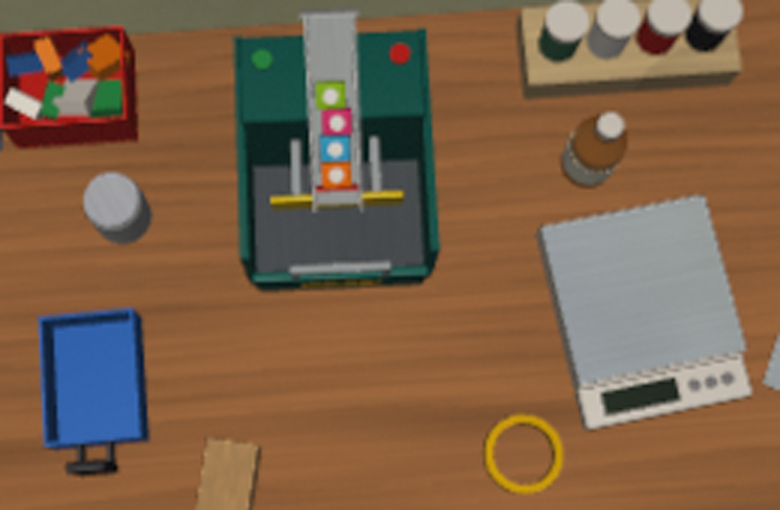

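The crop shows the handle bar from (292,270) to (390,265), the yellow bar from (270,201) to (403,195), and the pan corners at (541,227), (706,197), (745,351) and (580,385). Next I convert these to world coordinates.

Run:
```python
from h import *
c=cam('top')
f=lambda L:[((x+.5)/3-.5+200,(y+.5)/3-.5+110) for x,y in L]
def show(n,L,z):
    P=cast(f(L),z,c);print(n,P[:,:2].round(4).tolist(),'mean',P.mean(0)[:2].round(4));return P
H=show('handle',[(292,270),(390,265)],.185)
Y=show('bar',[(270,201),(403,195)],.14)
B=show('bin',[(40,317),(136,309),(147,440),(47,448)],.06)
S=show('pan',[(541,227),(706,197),(745,351),(580,385)],.05)
T=show('tab',[(91,465)],.105)
tb=show('cheek tops front',[(240,285),(438,278)],.15)
tb=show('can',[(113,205)],.085); show('carton top',[(228,475)],.05);show('tape',[(524,454)],.024);show('sol',[(610,124)],.15)
for n,P in(('h',H),('y',Y)):
    d=P[0]-P[1];print(n,np.degrees(np.arctan2(-d[0],d[1])),np.linalg.norm(d))
for n,P in(('bin',B),('pan',S)):
    d=P[0]+P[1]-P[2]-P[3];e=P[0]+P[3]-P[1]-P[2];print(n,np.degrees(np.arctan2(d[1],d[0])),np.degrees(np.arctan2(-e[0],e[1])),np.linalg.norm(d)/2,np.linalg.norm(e)/2)
```

```text
handle [[0.5909, 0.0693], [0.5888, -0.0351]] mean [0.5898 0.0171]
bar [[0.6812, 0.0905], [0.6775, -0.0581]] mean [0.6794 0.0162]
bin [[0.5839, 0.3687], [0.5853, 0.2574], [0.433, 0.2502], [0.4322, 0.3637]] mean [0.5086 0.31  ]
pan [[0.6517, -0.2243], [0.6743, -0.4245], [0.4868, -0.4451], [0.4611, -0.2497]] mean [ 0.5685 -0.3359]
tab [[0.4064, 0.305]] mean [0.4064 0.305 ]
cheek tops front [[0.586, 0.1281], [0.5782, -0.088]] mean [0.5821 0.0201]
can [[0.7051, 0.2754]] mean [0.7051 0.2754]
carton top [[0.3876, 0.1614]] mean [0.3876 0.1614]
tape [[0.3883, -0.1809]] mean [ 0.3883 -0.1809]
sol [[0.7403, -0.2956]] mean [ 0.7403 -0.2956]
h -1.1311619131121136 0.10443005877058209
y -1.4424526415431203 0.1485994640318921
bin 2.291003553077898 0.5668403220396113 0.15210547824320922 0.11238570986866286
pan 6.931479021857424 6.9604686462691845 0.1904745745102461 0.19924979830466247
```

```bash
cat >> h.py <<'E'
def Rdown(yaw,sgn=1):
    # tool x down, jaws (tool y) along horizontal direction yaw (deg) *sgn
    a=np.radians(yaw);y=sgn*np.array([np.cos(a),np.sin(a),0]);x=np.array([0,0,-1.]);return np.c_[x,y,np.cross(x,y)]
def go(pts,Rt,s=None):
    s=s or monitor.read_state();R0=R.from_rotvec(s['tcp_rot']).as_matrix()
    w=R.from_matrix(R0.T@Rt).as_rotvec()
    for p in np.atleast_2d(pts): print('shift',(R0.T@(p-s['tool_pos'])).round(3).tolist(),'turn',w.round(3).tolist())
FO=np.array([.598,.017]);FY=-1.3
def feed(x,y,z):
    a=np.radians(FY);return np.array([FO[0]+x*np.cos(a)-y*np.sin(a),FO[1]+x*np.sin(a)+y*np.cos(a),z])
E
python3 - <<'E'
from h import *
s=monitor.read_state();print(R.from_rotvec(s['tcp_rot']).as_matrix().round(3))
for g in(1,-1): go([feed(-8,0,.30)*0+feed(-.008,0,.30)],Rdown(FY,g))
# camera side at target
for g in(1,-1): print(Rdown(FY,g)[:,2])
E
```

```text
[[-0.001  0.351 -0.936]
 [ 0.002 -0.936 -0.351]
 [-1.    -0.002 -0.   ]]
shift [-0.069, -0.483, -0.558] turn [-1.189, -0.001, 0.002]
shift [-0.069, -0.483, -0.558] turn [1.952, 0.002, 0.001]
[-0.02268733 -0.99974261 -0.        ]
[0.02268733 0.99974261 0.        ]
```

Emit:
jog_arm(
  rows=[
    [-0.069, -0.483, -0.558, -1.189, 0, 0, 100],
    [-0.069, -0.483, -0.558, -1.189, 0, 0, 100],
    [-0.069, -0.483, -0.558, -1.189, 0, 0, 100],
    [-0.069, -0.483, -0.558, -1.189, 0, 0, 100],
    [-0.069, -0.483, -0.558, -1.189, 0, 0, 100],
    [-0.069, -0.483, -0.558, -1.189, 0, 0, 100],
    [-0.069, -0.483, -0.558, -1.189, 0, 0, 100],
    [-0.069, -0.483, -0.558, -1.189, 0, 0, 100],
    [-0.069, -0.483, -0.558, -1.189, 0, 0, 100],
    [-0.069, -0.483, -0.558, -1.189, 0, 0, 100],
    [-0.069, -0.483, -0.558, -1.189, 0, 0, 100],
    [-0.069, -0.483, -0.558, -1.189, 0, 0, 100],
    [-0.069, -0.483, -0.558, -1.189, 0, 0, 100],
    [-0.069, -0.483, -0.558, -1.189, 0, 0, 100],
    [-0.069, -0.483, -0.558, -1.189, 0, 0, 100],
    [-0.069, -0.483, -0.558, -1.189, 0, 0, 100],
    [-0.069, -0.483, -0.558, -1.189, 0, 0, 100],
    [-0.069, -0.483, -0.558, -1.189, 0, 0, 100],
    [-0.069, -0.483, -0.558, -1.189, 0, 0, 100],
  ],
)

```text
time: 2.0
tool_pos: [0.589, 0.0154, 0.2998]
tcp_rot: [1.228, 1.2, -1.228]
wrist_force: [0.6, 0.1, -0.4]
width: 0.999
```

Run:
```python
from h import *
im,c=shot('wrist');s=monitor.read_state();print(s['time'],s['tool_pos'],s['q'].round(2))
cv2.imwrite('pics/w1.png',im);print(proj([feed(-.008,.05,.185),feed(-.008,-.05,.185),feed(.065,.075,.14),feed(.065,-.075,.14),feed(.05,0,.175)],c).round(0).tolist())
```

```text
2.05 [0.5891395  0.01537971 0.29991587] [-0.02  0.07  1.7   0.    1.37  0.01]
[[320.0, 128.0], [320.0, 254.0], [406.0, 95.0], [397.0, 259.0], [393.0, 191.0]]
```

View pics/w1.png

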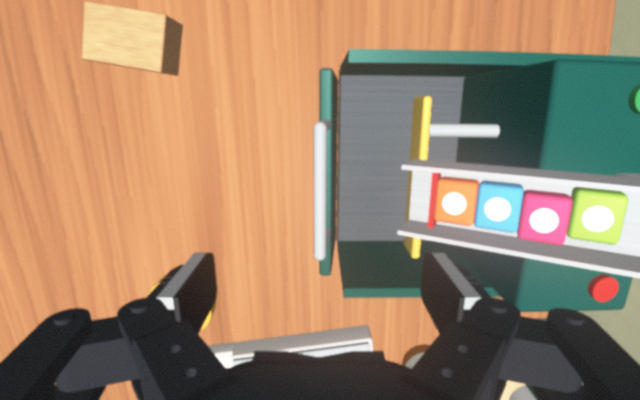

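The handle bar is at columns 315–326, rows 123–260. It matches my prediction, but the cheeks and lip sit about 13 mm farther back than I assumed. I'll measure them more closely.

Run:
```python
from h import *
im=cv2.imread('pics/w1.png');c=cam('wrist')
cv2.imwrite('pics/w1c.png',cv2.resize(im[40:310,300:460],None,fx=3,fy=2.2*1,interpolation=2)) if 0 else cv2.imwrite('pics/w1c.png',cv2.resize(im[80:280,300:460],None,fx=3,fy=3,interpolation=2))
hsv=cv2.cvtColor(im,cv2.COLOR_BGR2HSV)
m=cv2.inRange(hsv,(18,120,80),(35,255,255))
for r in(105,120,140,155,240,250):
    x=np.where(m[r,400:445])[0]+400;print(r,x.min(),x.max(),[int(v) for v in hsv[r,x.min():x.max()+1,2]])
for z in(.14,.104):print(z,cast([(412,105),(412,250),(425,105),(417,250)],z,c).round(4).tolist())
print('lip',cast([(405,200),(410,200)],.175,c).round(4).tolist())
print('cheekfront',cast([(347,53),(345,295)],.15,c).round(4).tolist())
print('handle',cast([(320,123),(320,260)],.185,c).round(4).tolist())
```

```text
105 415 430 [139, 138, 138, 141, 141, 143, 151, 181, 228, 249, 254, 255, 255, 254, 252, 241]
120 414 429 [139, 140, 143, 145, 146, 147, 155, 189, 230, 250, 254, 255, 255, 254, 252, 239]
140 413 428 [141, 144, 147, 145, 148, 150, 165, 210, 242, 252, 254, 255, 254, 253, 249, 225]
155 412 426 [145, 145, 146, 147, 149, 154, 174, 213, 243, 252, 254, 255, 254, 253, 248]
240 405 420 [133, 137, 140, 145, 145, 147, 158, 194, 234, 249, 253, 254, 254, 253, 249, 221]
250 408 419 [126, 140, 155, 184, 229, 247, 252, 254, 254, 253, 248, 217]
0.14 [[0.67, 0.0819, 0.14], [0.6759, -0.051, 0.14], [0.6812, 0.0818, 0.14], [0.6807, -0.0512, 0.14]]
0.104 [[0.6795, 0.0818, 0.104], [0.686, -0.0669, 0.104], [0.6919, 0.0816, 0.104], [0.6913, -0.0671, 0.104]]
lip [[0.6583, 0.0081, 0.175], [0.6624, 0.008, 0.175]]
cheekfront [[0.6142, 0.1232, 0.15], [0.6114, -0.0912, 0.15]]
handle [[0.5914, 0.0708, 0.185], [0.5888, -0.0379, 0.185]]
```

View pics/w1c.png

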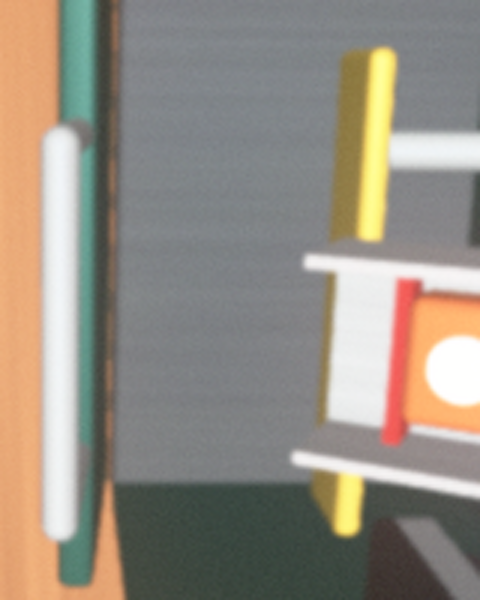

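The bar's top front edge at x≈0.677 and the lip at 0.662 put the feeder front at x≈0.612. The handle is 22 mm in front of that, so the door is slightly ajar. I'll grip the handle now.

Emit:
jog_arm(
  rows=[
    [0.0, 0.001, 0, 0, 0, 0, 45],
    [0.05, 0.001, 0, 0, 0, 0, 45],
    [0.1, 0.001, 0, 0, 0, 0, 45],
    [0.135, 0.001, 0, 0, 0, 0, 45],
    [0.135, 0.001, 0, 0, 0, 0, 45],
    [0.135, 0.001, 0, 0, 0, 0, 45],
    [0.135, 0.001, 0, 0, 0, 0, 0],
    [0.135, 0.001, 0, 0, 0, 0, 0],
    [0.135, 0.001, 0, 0, 0, 0, 0],
    [0.135, 0.001, 0, 0, 0, 0, 0],
    [0.135, 0.001, 0, 0, 0, 0, 0],
    [0.135, 0.001, 0, 0, 0, 0, 0],
  ],
  force=30,
)

```text
time: 3.25
tool_pos: [0.5918, 0.0154, 0.1684]
tcp_rot: [1.23, 1.196, -1.224]
wrist_force: [-2.0, 0.5, 7.0]
width: 0.102
```

```bash
sed -i 's/^FO=.*/FO=np.array([.612,.0172]);FY=-1.4/' h.py
python3 - <<'E'
from h import *
s=monitor.read_state();print(s['tool_pos'],s['width'],s['wrist_force'])
th0=.09
a=lambda t:np.array([-(.008*np.cos(t)+.155*np.sin(t)),.155*np.cos(t)-.008*np.sin(t)])
for t in np.arange(.2,1.43,.12): 
    d=a(t)-a(th0);print(round(t,2),'x(fwd/down)',round(-d[1],3),'y',round(d[0],3))
E
```

```text
[0.59184847 0.015426   0.16837089] 0.10152187377918333 [-1.96090901  0.50312958  6.9566317 ]
0.2 x(fwd/down) 0.003 y -0.017
0.32 x(fwd/down) 0.009 y -0.034
0.44 x(fwd/down) 0.017 y -0.051
0.56 x(fwd/down) 0.027 y -0.067
0.68 x(fwd/down) 0.038 y -0.082
0.8 x(fwd/down) 0.051 y -0.095
0.92 x(fwd/down) 0.066 y -0.106
1.04 x(fwd/down) 0.082 y -0.116
1.16 x(fwd/down) 0.099 y -0.123
1.28 x(fwd/down) 0.117 y -0.129
1.4 x(fwd/down) 0.135 y -0.132
```

Emit:
jog_arm(
  rows=[
    [0.001, -0.008, 0, 0, 0, 0, 0],
    [0.003, -0.017, 0, 0, 0, 0, 0],
    [0.006, -0.025, 0, 0, 0, 0, 0],
    [0.009, -0.034, 0, 0, 0, 0, 0],
    [0.013, -0.042, 0, 0, 0, 0, 0],
    [0.017, -0.051, 0, 0, 0, 0, 0],
    [0.022, -0.059, 0, 0, 0, 0, 0],
    [0.027, -0.067, 0, 0, 0, 0, 0],
    [0.038, -0.082, 0, 0, 0, 0, 0],
    [0.051, -0.095, 0, 0, 0, 0, 0],
    [0.066, -0.106, 0, 0, 0, 0, 0],
    [0.074, -0.111, 0, 0, 0, 0, 0],
    [0.082, -0.116, 0, 0, 0, 0, 0],
    [0.09, -0.12, 0, 0, 0, 0, 0],
    [0.099, -0.123, 0, 0, 0, 0, 0],
    [0.108, -0.126, 0, 0, 0, 0, 0],
    [0.117, -0.129, 0, 0, 0, 0, 0],
    [0.127, -0.131, 0, 0, 0, 0, 0],
    [0.137, -0.132, 0, 0, 0, 0, 0],
    [0.137, -0.132, 0, 0, 0, 0, 0],
  ],
)

```text
time: 5.25
tool_pos: [0.4583, 0.0189, 0.0289]
tcp_rot: [1.228, 1.199, -1.227]
wrist_force: [-3.2, 0.2, -2.7]
width: 0.103
```

Run:
```python
from h import *
s=monitor.read_state();print(s['tool_pos'],s['width'],s['wrist_force'])
```

```text
[0.45833158 0.01890089 0.02888112] 0.10319567601010339 [-3.22490232  0.19965294 -2.74174569]
```

Emit:
jog_arm(
  rows=[
    [0, 0, 0, 0, 0, 0, 50],
    [0, 0, 0, 0, 0, 0, 50],
    [0, 0, 0, 0, 0, 0, 50],
    [-0.05, 0, 0, 0, 0, 0, 50],
    [-0.1, 0, 0, 0, 0, 0, 60],
    [-0.15, 0, -0.02, -0.05, 0, 0, 60],
    [-0.17, -0.02, -0.06, -0.05, 0, 0, 60],
    [-0.17, -0.04, -0.11, -0.05, 0, 0, 60],
    [-0.17, -0.054, -0.16, -0.05, 0, 0, 60],
    [-0.17, -0.054, -0.21, -0.05, 0, 0, 60],
    [-0.17, -0.054, -0.26, -0.05, 0, 0, 60],
    [-0.17, -0.054, -0.288, -0.05, 0, 0, 60],
    [-0.17, -0.054, -0.288, -0.05, 0, 0, 60],
    [-0.17, -0.054, -0.288, -0.05, 0, 0, 60],
  ],
)

```text
time: 6.65
tool_pos: [0.4115, 0.3086, 0.1993]
tcp_rot: [1.19, 1.223, -1.188]
wrist_force: [0.7, -0.5, -0.1]
width: 0.598
```

Run:
```python
from h import *
im,c=shot('wrist');s=monitor.read_state();print(s['tool_pos'],s['wrist_force'])
a=imaging.read_camera('top');cv2.imwrite('pics/w2.png',im)
ct=cam('top')
print('door handle top px expected',proj([feed(-.155,.05,.048),feed(-.155,-.05,.048)],ct).round().tolist())
cv2.imwrite('pics/w2c.png',np.hstack([cv2.resize(im,None,fx=.75,fy=.75),cv2.resize(a[150:300,220:360],(280,300))]))
```

```text
[0.41149446 0.30766821 0.19921879] [ 0.37434406  0.29362925 -0.17773613]
door handle top px expected [[301.0, 245.0], [330.0, 244.0]]
```

View pics/w2c.png

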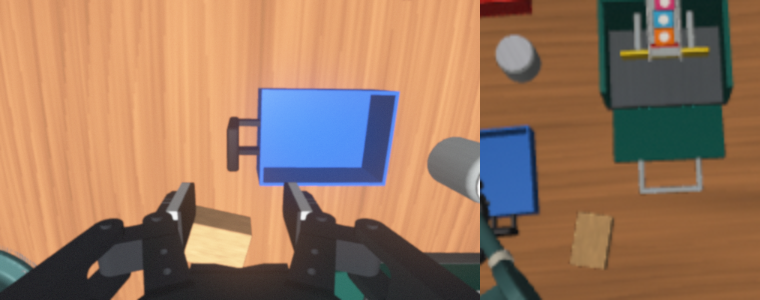

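The door is fully down, with the handle at the expected pixel row of 245. The tab is visible in the wrist view at about (310,192), and I'll measure it precisely.

Run:
```python
from h import *
im=cv2.imread('pics/w2.png');c=cam('wrist')
g=im.max(2);m=((g<75)*255).astype(np.uint8);m[:140]=0;m[240:]=0;m[:,:290]=0;m[:,345:]=0
cn=max(cv2.findContours(m,0,2)[0],key=cv2.contourArea);x,y,w,h=cv2.boundingRect(cn);print(x,y,w,h)
for r in(165,175,190,205,220):
    xx=np.where(m[r])[0];print(r,xx.min(),xx.max(),g[r,300:325].tolist())
hsv=cv2.cvtColor(im,cv2.COLOR_BGR2HSV);b=cv2.inRange(hsv,(100,120,60),(125,255,255));b[260:]=0
cn=max(cv2.findContours(b,0,2)[0],key=cv2.contourArea)
ap=cv2.approxPolyDP(cn,6,True).reshape(-1,2);print(ap.tolist(),cast(ap,.06,c).round(4).tolist())
```

```text
329 197 7 3Traceback (most recent call last):
  File "<stdin>", line 6, in <module>
    return umr_minimum(a, axis, None, out, keepdims, initial, where)
ValueError: zero-size array to reduction operation minimum which has no identity
```

Run:
```python
from h import *
im=cv2.imread('pics/w2.png');c=cam('wrist')
hsv=cv2.cvtColor(im,cv2.COLOR_BGR2HSV)
m=((hsv[:,:,1]<110)&(hsv[:,:,2]<120)).astype(np.uint8)*255;m[:140]=0;m[240:]=0;m[:,:290]=0;m[:,345:]=0
for r in(160,170,190,210,222):
    xx=np.where(m[r])[0];print(r,xx.min() if len(xx) else None,xx.max()if len(xx) else None,hsv[r,300:324,2].tolist())
yy=np.where(m[:,314])[0];print('rows',yy.min(),yy.max())
b=cv2.inRange(hsv,(100,120,60),(125,255,255));b[260:]=0
cn=max(cv2.findContours(b,0,2)[0],key=cv2.contourArea)
ap=cv2.approxPolyDP(cn,6,True).reshape(-1,2);print(ap.tolist(),cast(ap,.06,c).round(4).tolist())
print('tab',cast([(305,192),(318,192),(314,157),(314,227)],.105,c).round(4).tolist())
```

```text
160 306 344 [236, 236, 233, 232, 219, 165, 114, 86, 83, 79, 81, 83, 82, 80, 78, 79, 76, 78, 82, 82, 84, 86, 84, 84]
170 304 317 [236, 231, 200, 141, 95, 83, 84, 86, 82, 86, 82, 85, 85, 83, 82, 82, 81, 94, 152, 212, 233, 236, 237, 235]
190 303 317 [234, 219, 159, 105, 94, 96, 100, 100, 98, 100, 100, 100, 99, 97, 95, 91, 88, 100, 158, 220, 237, 239, 239, 238]
210 303 317 [234, 219, 160, 110, 93, 91, 95, 99, 94, 95, 94, 95, 94, 93, 90, 89, 88, 98, 161, 223, 239, 241, 240, 236]
222 303 317 [234, 222, 171, 118, 94, 95, 93, 95, 94, 91, 93, 89, 91, 94, 91, 88, 89, 103, 160, 224, 239, 240, 239, 236]
rows 156 227
[[349, 119], [347, 246], [512, 245], [531, 123]] [[0.4344, 0.365, 0.06], [0.4377, 0.2564, 0.06], [0.5853, 0.2602, 0.06], [0.5831, 0.3668, 0.06]]
tab [[0.4017, 0.3155, 0.105], [0.4109, 0.3157, 0.105], [0.4076, 0.3404, 0.105], [0.4086, 0.2895, 0.105]]
```

Emit:
jog_arm(
  rows=[
    [0, -0.006, -0.003, 0, 0, 0, 40],
    [0.04, -0.006, -0.003, 0, 0, 0, 40],
    [0.08, -0.006, -0.003, 0, 0, 0, 40],
    [0.11, -0.006, -0.003, 0, 0, 0, 40],
    [0.127, -0.006, -0.003, 0, 0, 0, 40],
    [0.127, -0.006, -0.003, 0, 0, 0, 40],
    [0.127, -0.006, -0.003, 0, 0, 0, 40],
    [0.127, -0.006, -0.003, 0, 0, 0, 0],
    [0.127, -0.006, -0.003, 0, 0, 0, 0],
    [0.127, -0.006, -0.003, 0, 0, 0, 0],
    [0.127, -0.006, -0.003, 0, 0, 0, 0],
    [0.127, -0.006, -0.003, 0, 0, 0, 0],
    [0.127, -0.006, -0.003, 0, 0, 0, 0],
  ],
  force=90,
)

```text
time: 8.05
tool_pos: [0.4066, 0.3108, 0.0742]
tcp_rot: [1.194, 1.221, -1.188]
wrist_force: [-1.5, -2.2, 7.0]
width: 0.125
```

Run:
```python
from h import *
go([[.407,.311,.165],[.42,.0215,.162]],Rdown(FY))
```

```text
shift [-0.091, 0.001, -0.0] turn [0.049, -0.002, -0.002]
shift [-0.088, 0.006, 0.289] turn [0.049, -0.002, -0.002]
```

Emit:
jog_arm(
  rows=[
    [-0.02, 0, 0, 0, 0, 0, 0],
    [-0.04, 0, 0, 0, 0, 0, 0],
    [-0.06, 0, 0, 0, 0, 0, 0],
    [-0.08, 0, 0, 0, 0, 0, 0],
    [-0.088, 0, 0.01, 0, 0, 0, 0],
    [-0.088, 0, 0.03, 0.02, 0, 0, 0],
    [-0.088, 0, 0.06, 0.03, 0, 0, 0],
    [-0.088, 0.002, 0.09, 0.049, 0, 0, 0],
    [-0.088, 0.004, 0.12, 0.049, 0, 0, 0],
    [-0.088, 0.006, 0.15, 0.049, 0, 0, 0],
    [-0.088, 0.006, 0.18, 0.049, 0, 0, 0],
    [-0.088, 0.006, 0.21, 0.049, 0, 0, 0],
    [-0.088, 0.006, 0.24, 0.049, 0, 0, 0],
    [-0.088, 0.006, 0.265, 0.049, 0, 0, 0],
    [-0.088, 0.006, 0.28, 0.049, 0, 0, 0],
    [-0.088, 0.006, 0.289, 0.049, 0, 0, 0],
    [-0.088, 0.006, 0.289, 0.049, 0, 0, 0],
    [-0.088, 0.006, 0.289, 0.049, 0, 0, 0],
  ],
)

```text
time: 9.85
tool_pos: [0.4192, 0.022, 0.1613]
tcp_rot: [1.23, 1.198, -1.225]
wrist_force: [-0.3, 0.4, -1.0]
width: 0.124
```

Run:
```python
from h import *
im,c=shot('wrist');a=imaging.read_camera('top');s=monitor.read_state();print(s['time'],s['tool_pos'],s['width'],s['wrist_force'])
cv2.imwrite('pics/w3.png',im)
cv2.imwrite('pics/w3c.png',np.hstack([cv2.resize(im,None,fx=.75,fy=.75),cv2.resize(a[130:280,240:380],(280,300))]))
go([feed(-.077,0,.161)],Rdown(FY),s)
z=.147;hsv=cv2.cvtColor(im,cv2.COLOR_BGR2HSV);b=cv2.inRange(hsv,(100,120,60),(125,255,255));b[300:]=0
cn=max(cv2.findContours(b,0,2)[0],key=cv2.contourArea)
ap=cv2.approxPolyDP(cn,8,True).reshape(-1,2);print(ap.tolist(),cast(ap,z,c).round(4).tolist())
```

```text
9.95 [0.41941904 0.0224138  0.16143815] 0.12617070337034625 [-0.44907571  0.32575288 -2.28860447]
shift [0.001, 0.116, 0.001] turn [0.001, -0.003, -0.002]
[[385, 135], [367, 190], [379, 215], [366, 218], [364, 244], [380, 292], [639, 299], [639, 135]] [[0.4504, 0.0761, 0.147], [0.4426, 0.0509, 0.147], [0.4484, 0.0384, 0.147], [0.4422, 0.0371, 0.147], [0.4414, 0.0238, 0.147], [0.4499, -0.0029, 0.147], [0.5927, -0.0137, 0.147], [0.5719, 0.0745, 0.147]]
```

View pics/w3c.png

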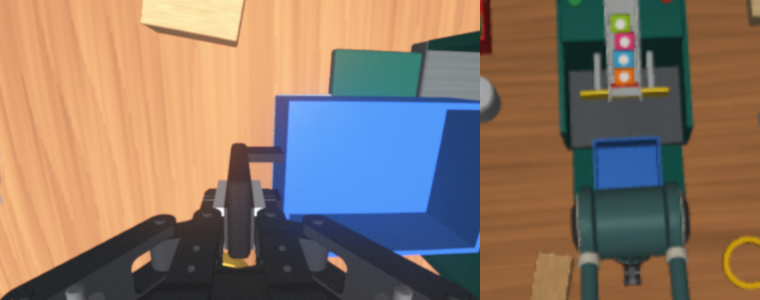

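Run:
```python
from h import *
c=cam('top')
for z in(.135,.148):print(cast([(296.5,199),(330.5,199),(329.5,224)],z,c).round(4).tolist())
print('expect',feed(-.015,.055,.148),feed(-.015,-.055,.148))
```

```text
[[0.6043, 0.0726, 0.135], [0.5962, -0.0401, 0.135], [0.5128, -0.0302, 0.135]]
[[0.6014, 0.0721, 0.148], [0.5934, -0.0394, 0.148], [0.5108, -0.0296, 0.148]]
expect [0.59834825 0.07255006 0.148     ] [ 0.59566071 -0.0374171   0.148     ]
```

Emit:
jog_arm(
  rows=[
    [0, 0.02, 0.001, 0, 0, 0, 0],
    [0, 0.04, 0.001, 0, 0, 0, 0],
    [0, 0.058, 0.001, 0, 0, 0, 0],
    [0, 0.072, 0.001, 0, 0, 0, 0],
    [0, 0.082, 0.001, 0, 0, 0, 0],
    [0, 0.092, 0.001, 0, 0, 0, 0],
    [0, 0.1, 0.001, 0, 0, 0, 0],
    [0, 0.11, 0.001, 0, 0, 0, 0],
    [0, 0.117, 0.001, 0, 0, 0, 0],
    [0, 0.117, 0.001, 0, 0, 0, 0],
    [0, 0.117, 0.001, 0, 0, 0, 0],
    [0, 0.117, 0.001, 0, 0, 0, 0],
    [0, 0.117, 0.001, 0, 0, 0, 0],
    [0, 0.117, 0.001, 0, 0, 0, 0],
    [0, 0.117, 0.001, 0, 0, 0, 0],
    [0, 0.117, 0.001, 0, 0, 0, 0],
    [0, 0.117, 0.001, 0, 0, 0, 0],
    [0, 0.117, 0.001, 0, 0, 0, 0],
  ],
)

```text
time: 11.75
tool_pos: [0.5361, 0.0187, 0.1614]
tcp_rot: [1.229, 1.199, -1.224]
wrist_force: [-4.1, 1.6, -3.3]
width: 0.124
```

Run:
```python
from h import *
im,c=shot('wrist');a=imaging.read_camera('top');s=monitor.read_state();print(s['time'],s['tool_pos'],s['width'],s['wrist_force'])
cv2.imwrite('pics/w4c.png',np.hstack([cv2.resize(im,None,fx=.75,fy=.75),cv2.resize(a[130:280,240:380],(280,300))]))
```

```text
11.85 [0.53617322 0.01864256 0.16148248] 0.12543080938939508 [-3.34952202 -0.22517754 -3.07059246]
```

View pics/w4c.png

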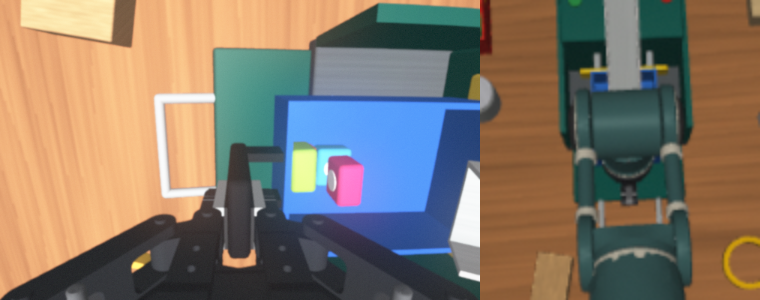

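All the blanks have left the chute. Lime, light blue and pink are visible in the bin, and orange is probably hidden. The wrist force rose by about 0.8 N, close to the weight of four blanks. I'll withdraw and check.

Emit:
jog_arm(
  rows=[
    [0, -0.005, 0, 0, 0, 0, 0],
    [0, -0.015, 0, 0, 0, 0, 0],
    [0, -0.028, 0, 0, 0, 0, 0],
    [0, -0.043, 0, 0, 0, 0, 0],
    [0, -0.06, 0, 0, 0, 0, 0],
    [0, -0.077, 0, 0, 0, 0, 0],
    [0, -0.092, 0, 0, 0, 0, 0],
    [0, -0.105, 0, 0, 0, 0, 0],
    [0, -0.114, 0, 0, 0, 0, 0],
    [0, -0.118, 0, 0, 0, 0, 0],
    [0, -0.118, 0, 0, 0, 0, 0],
  ],
)

```text
time: 12.95
tool_pos: [0.4182, 0.0214, 0.1616]
tcp_rot: [1.23, 1.198, -1.223]
wrist_force: [0.9, -0.6, -1.7]
width: 0.126
```

Run:
```python
from h import *
im,c=shot('wrist');a=imaging.read_camera('top');s=monitor.read_state();print(s['time'],s['tool_pos'],s['width'],s['wrist_force'])
h=cv2.cvtColor(im,cv2.COLOR_BGR2HSV)[130:300,360:];
for n,(lo,hi) in dict(orange=(5,16),lime=(30,50),lblue=(93,103),pink=(160,176)).items():
    m=cv2.inRange(h,(lo,120,120),(hi,255,255));print(n,(m>0).sum(),np.argwhere(m).mean(0)+[130,360] if m.any() else None)
cv2.imwrite('pics/w5c.png',np.hstack([cv2.resize(im,None,fx=.75,fy=.75),cv2.resize(a[130:280,240:380],(280,300))]))
# target: bin centre at scale
yaw=6.9;u=np.array([np.cos(np.radians(yaw)),np.sin(np.radians(yaw))]);p=np.array([.5685,-.336])-.105*u
go([[.42,.02,.20],[*p,.20],[*p,.05+.0735]],Rdown(yaw),s);print(p)
```

```text
13.05 [0.41889265 0.02135637 0.1616469 ] 0.1231198812164328 [ 0.47437809 -0.00378279 -2.14367042]
orange 21 [153.23809524 360.9047619 ]
lime 7 [244.         390.85714286]
lblue 463 [207.49676026 438.82289417]
pink 2118 [242.61567517 464.20207743]
shift [-0.038, 0.001, 0.001] turn [-0.144, -0.002, -0.003]
shift [-0.039, 0.054, 0.369] turn [-0.144, -0.002, -0.003]
shift [0.037, 0.054, 0.369] turn [-0.144, -0.002, -0.003]
[ 0.46426048 -0.34861437]
```

View pics/w5c.png

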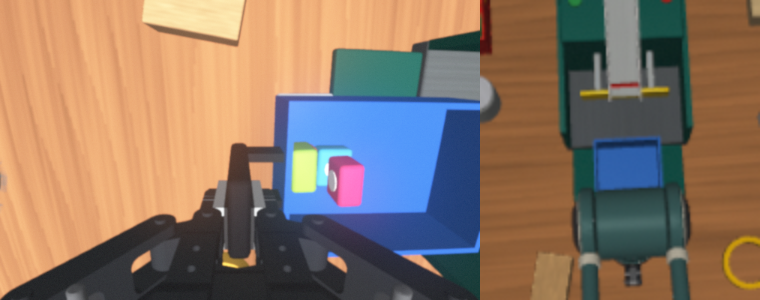

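Emit:
jog_arm(
  rows=[
    [-0.01, 0, 0.005, 0, 0, 0, 0],
    [-0.02, 0.002, 0.015, 0, 0, 0, 0],
    [-0.03, 0.004, 0.03, -0.01, 0, 0, 0],
    [-0.039, 0.007, 0.05, -0.02, 0, 0, 0],
    [-0.039, 0.011, 0.075, -0.03, 0, 0, 0],
    [-0.039, 0.015, 0.1, -0.04, 0, 0, 0],
    [-0.039, 0.019, 0.13, -0.05, 0, 0, 0],
    [-0.039, 0.023, 0.16, -0.06, 0, 0, 0],
    [-0.039, 0.028, 0.19, -0.075, 0, 0, 0],
    [-0.039, 0.032, 0.22, -0.09, 0, 0, 0],
    [-0.039, 0.036, 0.25, -0.1, 0, 0, 0],
    [-0.039, 0.041, 0.28, -0.115, 0, 0, 0],
    [-0.039, 0.046, 0.31, -0.13, 0, 0, 0],
    [-0.039, 0.05, 0.335, -0.144, 0, 0, 0],
    [-0.039, 0.053, 0.355, -0.144, 0, 0, 0],
    [-0.039, 0.054, 0.366, -0.144, 0, 0, 0],
    [-0.039, 0.054, 0.369, -0.144, 0, 0, 0],
    [-0.039, 0.054, 0.369, -0.144, 0, 0, 0],
    [-0.039, 0.054, 0.369, -0.144, 0, 0, 0],
  ],
)

```text
time: 14.95
tool_pos: [0.464, -0.348, 0.1998]
tcp_rot: [1.123, 1.264, -1.116]
wrist_force: [0.0, 0.2, -2.6]
width: 0.129
```

Run:
```python
from h import *
im,c=shot('wrist');a=imaging.read_camera('top');s=monitor.read_state();print(s['time'],s['tool_pos'],s['width'],s['wrist_force'])
cv2.imwrite('pics/w6c.png',np.hstack([cv2.resize(im,None,fx=.75,fy=.75),cv2.resize(a[150:290,350:480],(279,300))]))
yaw=6.9;u=np.array([np.cos(np.radians(yaw)),np.sin(np.radians(yaw))]);p=np.array([.5685,-.336])-.105*u
go([[*p,.05+.0735]],Rdown(yaw),s)
```

```text
15.05 [ 0.4640899  -0.34787459  0.19986957] 0.12100306593760442 [-0.38779724  0.14602745 -2.00481886]
shift [0.076, -0.0, 0.001] turn [0.001, -0.003, -0.003]
```

View pics/w6c.png

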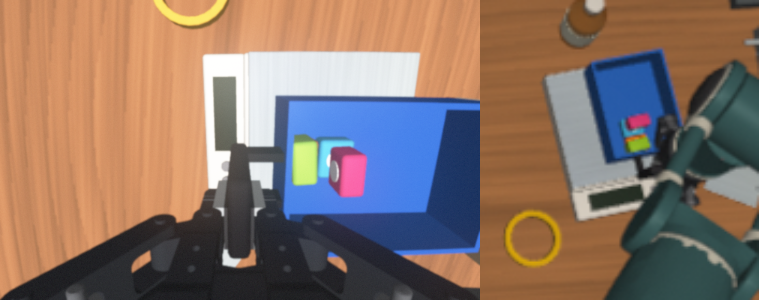

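The top view shows all four blanks in the bin, with orange under lime at about (635,140) in the crop. Now I lower it gently.

Emit:
jog_arm(
  rows=[
    [0.01, 0, 0.001, 0, 0, 0, 0],
    [0.025, 0, 0.001, 0, 0, 0, 0],
    [0.04, 0, 0.001, 0, 0, 0, 0],
    [0.052, 0, 0.001, 0, 0, 0, 0],
    [0.06, 0, 0.001, 0, 0, 0, 0],
    [0.065, 0, 0.001, 0, 0, 0, 0],
    [0.069, 0, 0.001, 0, 0, 0, 0],
    [0.072, 0, 0.001, 0, 0, 0, 0],
    [0.074, 0, 0.001, 0, 0, 0, 0],
    [0.074, 0, 0.001, 0, 0, 0, 0],
    [0.074, 0, 0.001, 0, 0, 0, 0],
  ],
)

```text
time: 16.15
tool_pos: [0.4646, -0.3488, 0.1262]
tcp_rot: [1.122, 1.263, -1.116]
wrist_force: [-0.6, -0.4, -2.4]
width: 0.127
```

Not touching yet, so I go down in 1 mm steps.

Emit:
jog_arm(
  rows=[
    [0.001, 0, 0, 0, 0, 0, 0],
    [0.002, 0, 0, 0, 0, 0, 0],
    [0.003, 0, 0, 0, 0, 0, 0],
    [0.003, 0, 0, 0, 0, 0, 0],
  ],
)

```text
time: 16.55
tool_pos: [0.4648, -0.3491, 0.1242]
tcp_rot: [1.122, 1.263, -1.116]
wrist_force: [-2.6, 0.8, 4.0]
width: 0.126
```

Contact. Now I release and rise.

Emit:
jog_arm(
  rows=[
    [0, 0, 0, 0, 0, 0, 20],
    [0, 0, 0, 0, 0, 0, 30],
    [0, 0, 0, 0, 0, 0, 40],
    [0, 0, 0, 0, 0, 0, 40],
    [-0.01, 0, 0, 0, 0, 0, 40],
    [-0.03, 0, 0, 0, 0, 0, 40],
    [-0.06, 0, 0, 0, 0, 0, 40],
    [-0.1, 0, 0, 0, 0, 0, 40],
    [-0.13, 0, 0, 0, 0, 0, 40],
    [-0.13, 0, 0, 0, 0, 0, 40],
  ],
)

```text
time: 17.55
tool_pos: [0.4671, -0.3516, 0.2615]
tcp_rot: [1.121, 1.251, -1.113]
wrist_force: [-0.1, -0.2, 0.7]
width: 0.4
```

Run:
```python
from h import *
im,c=shot('wrist');s=monitor.read_state();print(s['time'],s['tool_pos'],s['width'],s['wrist_force'])
cv2.imwrite('pics/w7.png',im)
hsv=cv2.cvtColor(im,cv2.COLOR_BGR2HSV);b=cv2.inRange(hsv,(100,120,60),(125,255,255));b[300:]=0
cn=max(cv2.findContours(b,0,2)[0],key=cv2.contourArea)
ap=cv2.approxPolyDP(cv2.convexHull(cn),6,True).reshape(-1,2);print(ap.tolist(),cast(ap,.11,c).round(4).tolist())
go([[.47,.021,.255],feed(-.155,0,.15),feed(-.155,0,.029)],Rdown(FY),s)
```

```text
17.6 [ 0.46596572 -0.35066143  0.25842528] 0.4018501471247889 [ 0.33501316  0.32884972 -0.67342786]
[[524, 119], [506, 237], [348, 238], [351, 116]] [[0.6358, -0.2737, 0.11], [0.6485, -0.3804, 0.11], [0.5018, -0.398, 0.11], [0.4887, -0.2904, 0.11]]
shift [0.002, 0.049, -0.368] turn [0.146, 0.003, -0.009]
shift [0.107, 0.035, -0.37] turn [0.146, 0.003, -0.009]
shift [0.228, 0.034, -0.371] turn [0.146, 0.003, -0.009]
```

View pics/w7.png

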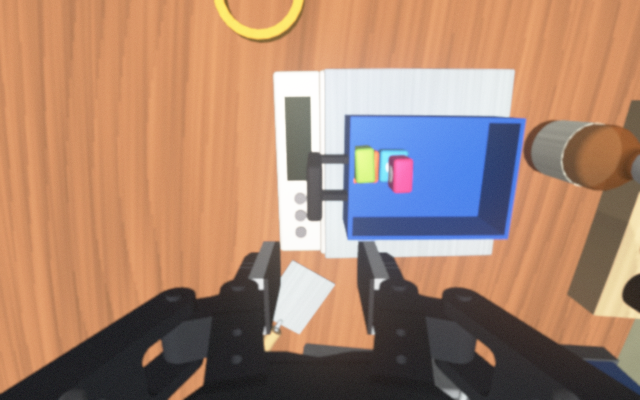

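The bin stands centred on the pan at (0.569, −0.336). All four blanks are in it, with orange peeking out under lime. Next I go back to the door handle.

Emit:
jog_arm(
  rows=[
    [0, 0.005, -0.05, 0.146, 0, 0, 45],
    [0, 0.012, -0.1, 0.146, 0, 0, 45],
    [0, 0.019, -0.15, 0.146, 0, 0, 45],
    [0, 0.025, -0.2, 0.146, 0, 0, 45],
    [0, 0.03, -0.25, 0.146, 0, 0, 45],
    [0, 0.035, -0.3, 0.146, 0, 0, 45],
    [0, 0.035, -0.35, 0.146, 0, 0, 45],
    [0.03, 0.035, -0.37, 0.146, 0, 0, 45],
    [0.08, 0.035, -0.37, 0.146, 0, 0, 45],
    [0.107, 0.035, -0.37, 0.146, 0, 0, 45],
    [0.107, 0.035, -0.37, 0.146, 0, 0, 45],
    [0.107, 0.035, -0.37, 0.146, 0, 0, 45],
  ],
)

```text
time: 18.8
tool_pos: [0.456, 0.0206, 0.1497]
tcp_rot: [1.228, 1.191, -1.223]
wrist_force: [0.0, -0.3, 0.7]
width: 0.45
```

Run:
```python
from h import *
im,c=shot('wrist');s=monitor.read_state();print(s['time'],s['tool_pos'],s['tcp_rot'],s['width'])
cv2.imwrite('pics/w8.png',im)
print(proj([feed(-.155,.05,.048),feed(-.155,-.05,.048)],c).round().tolist())
for r in (100,150,170):
    g=im[r].min(1).astype(int);print(r,[(i,int(g[i])) for i in range(295,345,2)])
go([feed(-.154,0,.029)],Rdown(FY),s)
```

```text
18.85 [0.4574931  0.02042838 0.15128445] [ 1.23030923  1.18797724 -1.22097827] 0.45293193394126774
[[319.0, 131.0], [319.0, 262.0]]
100 [(295, 122), (297, 121), (299, 120), (301, 117), (303, 119), (305, 119), (307, 119), (309, 121), (311, 117), (313, 121), (315, 121), (317, 119), (319, 122), (321, 123), (323, 124), (325, 130), (327, 133), (329, 128), (331, 128), (333, 130), (335, 134), (337, 135), (339, 133), (341, 132), (343, 131)]
150 [(295, 123), (297, 122), (299, 122), (301, 122), (303, 122), (305, 121), (307, 119), (309, 120), (311, 122), (313, 130), (315, 198), (317, 237), (319, 244), (321, 247), (323, 244), (325, 231), (327, 192), (329, 134), (331, 130), (333, 133), (335, 136), (337, 138), (339, 139), (341, 134), (343, 135)]
170 [(295, 121), (297, 123), (299, 122), (301, 121), (303, 120), (305, 121), (307, 120), (309, 120), (311, 121), (313, 132), (315, 198), (317, 238), (319, 246), (321, 247), (323, 243), (325, 229), (327, 185), (329, 136), (331, 130), (333, 133), (335, 139), (337, 140), (339, 139), (341, 134), (343, 137)]
shift [0.122, -0.001, -0.001] turn [-0.0, 0.002, -0.01]
```

Handle is centred between the fingers (column 321). I descend and grip.

Emit:
jog_arm(
  rows=[
    [0.04, 0.001, 0, 0, 0, -0.01, 45],
    [0.08, 0.001, 0, 0, 0, -0.01, 45],
    [0.11, 0.001, 0, 0, 0, -0.01, 45],
    [0.121, 0.001, 0, 0, 0, -0.01, 45],
    [0.121, 0.001, 0, 0, 0, -0.01, 45],
    [0.121, 0.001, 0, 0, 0, -0.01, 45],
    [0.121, 0.001, 0, 0, 0, -0.01, 0],
    [0.121, 0.001, 0, 0, 0, -0.01, 0],
    [0.121, 0.001, 0, 0, 0, -0.01, 0],
    [0.121, 0.001, 0, 0, 0, -0.01, 0],
    [0.121, 0.001, 0, 0, 0, -0.01, 0],
    [0.121, 0.001, 0, 0, 0, -0.01, 0],
  ],
  force=30,
)

```text
time: 20.05
tool_pos: [0.4584, 0.0201, 0.0316]
tcp_rot: [1.224, 1.198, -1.23]
wrist_force: [-7.9, -0.2, 9.7]
width: 0.104
```

Run:
```python
from h import *
a=lambda t:np.array([-(.008*np.cos(t)+.155*np.sin(t)),.155*np.cos(t)-.008*np.sin(t)])
for t in np.arange(1.4,-.05,-.08):
    d=a(t)-a(1.4);print(round(t,2),[round(-d[1],3),round(d[0],3)])
```

```text
1.4 [np.float64(-0.0), np.float64(0.0)]
1.32 [np.float64(-0.012), np.float64(0.002)]
1.24 [np.float64(-0.024), np.float64(0.005)]
1.16 [np.float64(-0.036), np.float64(0.009)]
1.08 [np.float64(-0.048), np.float64(0.014)]
1.0 [np.float64(-0.059), np.float64(0.019)]
0.92 [np.float64(-0.069), np.float64(0.026)]
0.84 [np.float64(-0.079), np.float64(0.033)]
0.76 [np.float64(-0.088), np.float64(0.042)]
0.68 [np.float64(-0.097), np.float64(0.05)]
0.6 [np.float64(-0.105), np.float64(0.06)]
0.52 [np.float64(-0.112), np.float64(0.07)]
0.44 [np.float64(-0.118), np.float64(0.081)]
0.36 [np.float64(-0.124), np.float64(0.092)]
0.28 [np.float64(-0.128), np.float64(0.104)]
0.2 [np.float64(-0.132), np.float64(0.115)]
0.12 [np.float64(-0.134), np.float64(0.128)]
0.04 [np.float64(-0.136), np.float64(0.14)]
-0.04 [np.float64(-0.137), np.float64(0.152)]
```

Emit:
jog_arm(
  rows=[
    [-0.012, 0.002, 0, 0, 0, 0, 0],
    [-0.024, 0.005, 0, 0, 0, 0, 0],
    [-0.036, 0.009, 0, 0, 0, 0, 0],
    [-0.048, 0.014, 0, 0, 0, 0, 0],
    [-0.059, 0.019, 0, 0, 0, 0, 0],
    [-0.069, 0.026, 0, 0, 0, 0, 0],
    [-0.079, 0.033, 0, 0, 0, 0, 0],
    [-0.088, 0.042, 0, 0, 0, 0, 0],
    [-0.097, 0.05, 0, 0, 0, 0, 0],
    [-0.105, 0.06, 0, 0, 0, 0, 0],
    [-0.112, 0.07, 0, 0, 0, 0, 0],
    [-0.118, 0.081, 0, 0, 0, 0, 0],
    [-0.124, 0.092, 0, 0, 0, 0, 0],
    [-0.128, 0.104, 0, 0, 0, 0, 0],
    [-0.132, 0.115, 0, 0, 0, 0, 0],
    [-0.134, 0.128, 0, 0, 0, 0, 0],
    [-0.136, 0.138, 0, 0, 0, 0, 0],
    [-0.136, 0.145, 0, 0, 0, 0, 0],
    [-0.136, 0.148, 0, 0, 0, 0, 0],
    [-0.136, 0.148, 0, 0, 0, 0, 0],
  ],
)

```text
time: 22.05
tool_pos: [0.6045, 0.0166, 0.1706]
tcp_rot: [1.221, 1.202, -1.235]
wrist_force: [-16.2, -1.5, 16.7]
width: 0.102
```

Emit:
jog_arm(
  rows=[
    [0, 0.003, 0, 0, 0, 0, 0],
    [0, 0.003, 0, 0, 0, 0, 0],
    [0, 0.003, 0, 0, 0, 0, 0],
  ],
)

```text
time: 22.35
tool_pos: [0.6044, 0.0166, 0.1708]
tcp_rot: [1.217, 1.208, -1.241]
wrist_force: [-12.1, 0.0, 4.0]
width: 0.104
```

It's at the stop. I open and rise, then check.

Emit:
jog_arm(
  rows=[
    [0, 0, 0, 0, 0, 0, 20],
    [0, 0, 0, 0, 0, 0, 40],
    [0, 0, 0, 0, 0, 0, 40],
    [-0.02, 0, 0, 0, 0, 0, 40],
    [-0.06, 0, 0, 0, 0, 0, 40],
    [-0.1, 0, 0, 0, 0, 0, 40],
    [-0.13, 0, 0, 0, 0, 0, 40],
    [-0.13, 0, 0, 0, 0, 0, 40],
    [-0.13, -0.04, 0, 0, 0, 0, 40],
    [-0.13, -0.08, 0, 0, 0, 0, 40],
    [-0.13, -0.08, 0, 0, 0, 0, 40],
    [-0.13, -0.08, 0, 0, 0, 0, 40],
  ],
)

```text
time: 23.55
tool_pos: [0.5263, 0.019, 0.3019]
tcp_rot: [1.218, 1.207, -1.24]
wrist_force: [-0.2, 0.1, -0.1]
width: 0.398
```

Run:
```python
from h import *
im,c=shot('wrist');a=imaging.read_camera('top');s=monitor.read_state();print(s['time'],s['tool_pos'],s['wrist_force'])
print('shut handle px',proj([feed(-.008,.05,.185),feed(-.008,-.05,.185)],c).round().tolist())
for r in(150,190):
    g=im[r].min(1).astype(int);i=np.where(g[360:480]>150)[0]+360;print(r,i.min() if len(i) else None,i.max() if len(i) else None, cast([(i[i<i.min()+20].mean(),r)],.185,c).round(4) if len(i) else '')
cv2.imwrite('pics/w9c.png',np.hstack([cv2.resize(im,None,fx=.75,fy=.75),cv2.resize(a[130:290,340:480],(262,300))]))
```

```text
23.65 [0.52753689 0.01891305 0.30220141] [0.52024463 0.79219045 0.42562022]
shut handle px [[426.0, 130.0], [416.0, 254.0]]
150 420 432 [[0.6058 0.0523 0.185 ]]
190 417 429 [[0.6052 0.0214 0.185 ]]
```

View pics/w9c.png

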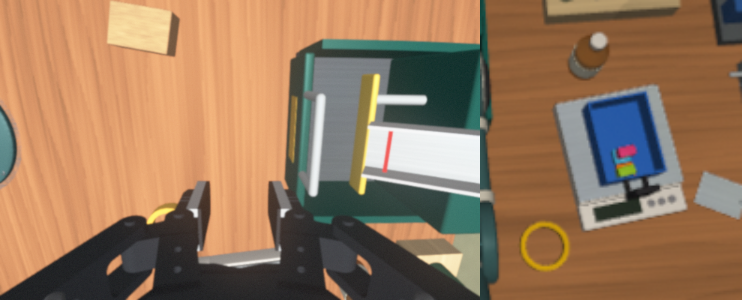

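The handle is at x≈0.605, where a shut door would put it (0.604). The bin is on the pan with its blanks, and the arm is clear, so I'm handing in.

```bash
python3 -c "
from workcell import finish_job
print(finish_job())"
```

```text
the job is handed in; nothing more can be done
None
```

The job is handed in at about 24 s of the 72 s allowed; no verdict came back, so success rests on my own checks.

I pulled the door down by its handle and held the bin under the chute, pushing the press bar back about 38–40 mm. The blanks slid off into the bin. I then set the bin on the pan, let go, and pushed the door shut against its stop.

- **Bin:** right after I released it, the wrist view put its centre at (0.569, −0.336), within about 1 mm of the measured pan middle. In the last top view it is still on the pan, with blanks in it.
- **Blanks:** the chute is empty. Lime, light blue and pink show clearly. Orange lies under lime, and only slivers of it showed in the top and wrist views. I saw no blank beside the bin.
- **Door:** the last picture puts the handle at x ≈ 0.605, against 0.604 expected when shut. Pushing 3 mm further did not move it.
- **Bystanders and arm:** the carton, tape, bottle and spatula look unmoved in the last views. I did not measure them or check the others again. The gripper ended clear of everything, with wrist force near zero.

One disagreement: before I touched it, the handle stood about 14 mm further forward than a shut door would put it, so the door seems to have started about 0.09 rad ajar.

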